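Set a carving rest's ratchet prop and lay the panel on it

TASK

Get the carving rest ready for work: pull the ratchet prop up by its wooden crossbar until it stands on its fifth notch (count the clicks from where it stands now) and let go of it. Then take the relief panel from its bearers and lay it on the rest, carved face up and square to it, one end on the ledge against the lip and the upper part on the crossbar; set it down gently in its sloping position, do not let it drop, and leave the mallet, the gouge and the offcut where they are.

Things in the scene. Friction and masses are not known exactly. Their poses are not given: they have to be found in the camera images.
- rest: Carving rest, fixed to the bench: dark base board 230 x 130 x 14 mm with a wooden ledge block at its -x end and a steel ratchet prop at its +x end. Origin: centre of the board's underside, on the bench; x runs level from ledge to prop (roughly away from the robot), z up. The prop's housing is 44 mm wide (y), spans x = 46 to 96 mm, 100 mm high; the column rises from it at x = 65, y = 0.
- ledge (a point): Middle of the inner corner of ledge and lip: x = -85, y = 0, z = 143 mm of the rest; axes as the rest. The ledge is the flat top of the wooden block, 110 mm wide (y), reaching from x = -85 to -50 mm of the rest; the lip, 12 mm thick, stands 35 mm above it on its -x side (a sloping panel must come straight down to clear it).
- prop (a joint): Height of the ratchet column above its bottom stop, m, 0 to 0.080 (hard stop). Notch n is at 0.012 n: 0 is the bottom, 6 the last; it starts on 0, 1 or 2 (= teeth showing above the pawl). It moves straight up and takes 4 to 10 N. The pawl clicks in about 1 mm above each notch. Let go between notches, it sinks to the lower one; it goes no lower while the pawl is in.
- pawl (a joint): Sprung steel pawl on the +x side of the housing, turn in rad: 0 when in, about 0.09 when a tooth pushes it out. Its thumb tab is 113 mm above the bench; pushed towards the rest's +x it frees the column to drop (only needed after raising too far).
- crossbar (a point): Centre of the prop's wooden crossbar, which moves with the column: a round bar 24 mm thick, 110 mm long, level along the rest's y, across the column's top; at x = 65, y = 0 mm of the rest, 150 mm above the bench plus the joint value. The column under it is 20 (x) by 24 mm (y), its teeth 5 mm proud on +x, the topmost 29 mm below the bar's underside. Axes as the rest.
- panel_centre (a point): Centre (half-way up) of the loose relief panel: a wooden board 200 (x) x 56 (y) x 20 mm (z), about 0.16 kg, carving 3 mm proud on +z. Starts level on the bearers, carving up, centre 38 mm above the bench. Either end may go to the lip. Laid properly with the prop on notch 5 it slopes 30 degrees, low end on the ledge, its centre at x = 7, y = 0, z = 202 mm of the rest.
- panel: The same panel; origin at the centre of its underside, axes as for its centre.
- bearers: Two fixed dark battens under the panel's ends, each 30 (x) x 130 (y) x 28 mm high, 120 mm apart centre to centre along x, free space between. Origin: bench top, midway between them. The rest may be on the left and the bearers on the right of the bench, or the other way round.
- mallet: Bystander: carver's round wooden mallet standing on its head, 84 mm across, 200 mm high. Origin under its centre.
- gouge: Bystander: gouge lying on the bench, wooden handle 110 mm and steel blade 100 mm, 27 mm high. Origin on the bench near the middle of its length, x towards the blade.
- offcut: Bystander: wooden block 120 x 70 x 50 mm. Origin under its centre.
There are look-alikes about, which are no part of the job. Leave any blue or pink look-alike of the panel alone.

How it is judged:
On the way:
1. the prop stands on its fifth notch and has been let go, the panel not yet on the rest (value of joint prop between 0.0555 and 0.0645 m and contact force between the fingers and rest below 0.3 N and contact force between panel and rest below 0.1 N), for 0.3 s.
At the end, for the whole second after the job is handed in: The prop stands on notch 5 (joint 55.5 to 64.5 mm); the panel rests, carved face up, on ledge and crossbar at a slope of 26 to 34 degrees, its centre within about 10 mm of the proper place along the slope, 20 mm sideways and 10 mm in height, square to the rest within 8 degrees, released and still (value of joint prop between 0.0555 and 0.0645 m and angle between panel_centre's own z axis and vertical between 0.45 and 0.595 rad and x of panel_centre in the frame of rest between -0.003 and 0.019 m and y of panel_centre in the frame of rest between -0.02 and 0.02 m and z of panel_centre in the frame of rest between 0.192 and 0.212 m and angle between the y axis of panel_centre and the y axis of rest, either way round below 0.14 rad and contact force between panel and rest above 0.3 N and linear speed of panel below 0.02 m/s and velocity of joint prop below 0.01 m/s); the robot touches nothing.
It fails at once if the panel drops or swings down onto the rest (turning faster than 5 rad/s) (angular speed of panel above 5 rad/s).
It fails at once if the panel is slammed or pressed on the rest with more than 45 N (contact force between panel and rest above 45 N).
It fails at once if the mallet is moved more than 25 mm (distance of mallet from where it was at the start of the episode above 0.025 m).
It fails at once if the gouge is moved more than 25 mm (distance of gouge from where it was at the start of the episode above 0.025 m).
It fails at once if the offcut is moved more than 25 mm (distance of offcut from where it was at the start of the episode above 0.025 m).
It also fails if it takes over 62 s, if anything falls off the work surface, if the arm or the gripper's body presses on something with over 40 N, if the wrist force passes 120 N, or if a joint passes its speed limit or range.

ROBOT

A 6-joint arm with a two-finger parallel gripper is mounted at the origin on the work surface. World frame = base frame: x ahead of the robot, y to its left, z up, the work surface at z = 0. Lengths are in m, angles in rad, forces in N, time in s.
With the tool pointing down it reaches from about 0.325 to 0.75 m from the base axis. Payload 7.6 kg.
Tool frame: the origin (TCP) lies between the finger pads; the fingertips stand 19 mm ahead of it and the grasp point (between the pads) is the TCP; z points along the fingers, y is the line along which they close (so a half turn about z gives the same grasp; the last joint's range is limited). The gripper opens to 85 mm and grips with 20 to 120 N. Pads are 22 mm wide; open, the fingers measure 114 mm over their backs; the gripper's body (76 mm by 85 mm) begins 54 mm behind the grasp point. The pads swing forward as they close: fully open they stand 13 mm farther back than shut.
Start: joints at [-1.188, 0.052, 1.401, -0, 1.689, -0.07], TCP at [0.23, -0.472, 0.25] pointing down, gripper open.
Joint ranges: [-2.9, 2.9], [-0.91, 2.17], [0.12, 2.37], [-1.06, 4.2], [0.26, 2.73], [-2.93, 2.93]. Speed limits (rad/s): [2.57, 2.57, 3.01, 3.14, 3.14, 3.14].

INTERFACE

Orientations are given as a unit quaternion [w, x, y, z].
In Python, from station import bot gives the robot as it stands.
- The arm moves only by the tool drive_tool, never from a script. Its argument "steps" is one flat list of numbers, 7 for each row, row after row: the turn, a rotation vector about the tool's x, y, z in rad, then the shift along the tool's x, y, z in m, then the gripper's target within -1 to 1 (shut at 1, half-way at 0, fully open at -1). A call has 1 to 12 rows; each row shifts and turns the commanded pose from where the row before left it, along the tool's axes as they then stand; what a row does not reach is not made up. A row lasts 1/12 s, in which the tool goes at most 41.7 mm and 7.16 degrees, less where a joint would pass 70% of its speed; a pose out of reach is approached as far as the arm can. A call is refused whole if a number of a shift passes 0.0417 or a number of a turn 0.125, either way. A call with a gripper value outside its range is refused whole. The fingers move at their own pace and stop on an object; the grip force is fixed at half the most. Time passes only in rows, so rows that do not move let the fingers close. It gives the time, the measured TCP pose, the force, the opening and the grip force at its end, in the units of the state.
- bot.observe(): the state, without advancing time (a new reading comes with each control period).
- bot.read_camera(name): name is "side" or "top" or "wrist"; returns a dict with "image" (400x640x3 uint8, red, green, blue), "z_map" (400x640 float32, m along the optical axis (not along the pixel's ray), 0 where there is no reading), "K" (3x3 intrinsics, pixels), "T" (4x4, takes a point from camera to world coordinates); the wrist camera has in their place "tool_from_camera" (4x4, takes a point from camera to tool coordinates, whose origin is the TCP and whose axes are the flange's). Camera axes: x right, y down, z forward; pixel columns grow to the right and rows downward; lengths in m; the calibration is good to about 2 mm. A picture is of the moment at which its call begins: read the wrist's pose just before it.
- bot.job_done(): hands the job in; it is judged then, once.
The state is a dict: "time": time; "q": joint angles; "qd": joint speeds; "effort": joint torques, N m; "position": TCP position; "ee_rot": TCP orientation; "force": force on the tool from outside, world axes, zero at the start; "ft_torque": the same for the moment, N m; "gripper_width": finger opening in m; "grip_force": force on a finger pad.
Only numpy, scipy, OpenCV 4.12 (cv2) and the standard library are available. Lean on these libraries where they do the work, as an engineer would, in place of code of your own. Each camera call takes 0.05 s, during which the arm holds its last target. There are 200 camera calls.

## Working session

There is one attempt and no reset: what is moved stays moved. The work goes in short steps, Python scripts to look and compute and a tool call to move; the robot and the scene stay as the last step left them, time stands still between calls to the robot, and variables do not carry over. Pictures are saved under pics/ and viewed, at most 10 in all, crops included, and the job is handed in when it is done.

Besides the shell and the picture viewer there is one more tool, called after "Request:" by a JSON object that holds its "method" and its "body", one argument or row to a line. drive_tool: Moves the arm, as the interface text tells. Its arguments: {"type":"object","properties":{"steps":{"type":"array"}},"required":["steps"]}

```bash
ls; mkdir -p pics; python3 - <<'E'
from station import bot
import cv2,numpy as np
s=bot.observe();print({k:np.round(v,3) for k,v in s.items()})
for n in("top","side"):
    c=bot.read_camera(n);cv2.imwrite(f"pics/{n}0.png",c["image"][:,:,::-1]);np.savez(f"{n}0.npz",**c)
    print(n,c["K"].round(1).tolist(),c["T"].round(3).tolist())
E
```

```text
pics
{'time': np.float64(0.0), 'q': array([-1.188,  0.053,  1.402, -0.   ,  1.689, -0.07 ]), 'qd': array([ 0.001, -0.   ,  0.   , -0.   , -0.001,  0.002]), 'effort': array([ 2.0000e-03, -3.8166e+01, -3.6019e+01,  0.0000e+00,  6.0000e-03,
       -0.0000e+00]), 'position': array([ 0.23 , -0.472,  0.249]), 'ee_rot': array([-0.001,  0.974,  0.224, -0.   ]), 'force': array([-0.458, -0.916,  0.191]), 'ft_torque': array([ 0.006,  0.027, -0.057]), 'grip_force': np.float64(0.0), 'gripper_width': np.float64(0.085)}
top [[506.3, 0.0, 317.8], [0.0, 506.3, 195.9], [0.0, 0.0, 1.0]] [[-0.008, -0.995, 0.098, 0.359], [-1.0, 0.007, -0.019, 0.018], [0.018, -0.098, -0.995, 1.614], [0.0, 0.0, 0.0, 1.0]]
side [[463.9, 0.0, 321.9], [0.0, 463.9, 196.9], [0.0, 0.0, 1.0]] [[-0.993, -0.096, 0.074, 0.393], [-0.121, 0.724, -0.679, 1.001], [0.011, -0.683, -0.73, 1.19], [0.0, 0.0, 0.0, 1.0]]
```

View pics/top0.png

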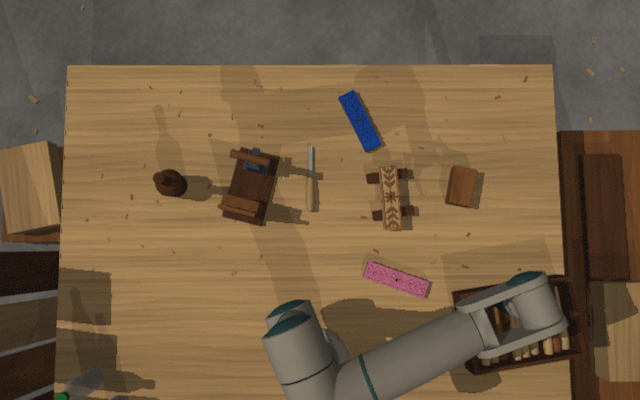

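View pics/side0.png

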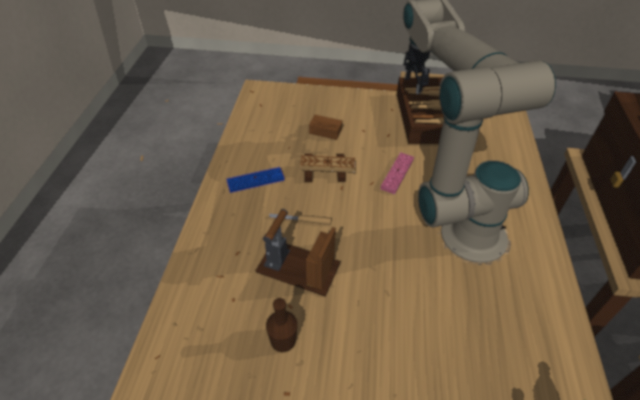

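The top view shows the rest on the left around (250,186), with its crossbar at (255,157) and ledge at (243,208). The tan carved panel is on its bearers at (390,198). The blue and pink look-alikes are at (360,120) and (396,280), and the gouge lies between rest and panel at (311,178).

```bash
cat > h.py <<'E'
import numpy as np,cv2
def cloud(c,T=None):
    K=c["K"];T=c["T"] if T is None else T;z=c["z_map"];v,u=np.mgrid[:z.shape[0],:z.shape[1]]
    P=np.stack([(u-K[0,2])/K[0,0]*z,(v-K[1,2])/K[1,1]*z,z],-1)
    return P@T[:3,:3].T+T[:3,3]
def rect(P,name):
    r=cv2.minAreaRect((P[:,:2]*1000).astype(np.float32));b=cv2.boxPoints(r)
    e=[b[1]-b[0],b[2]-b[1]];l=max(e,key=np.linalg.norm)
    print(name,len(P),"c",np.round(r[0],1),"size",np.round(r[1],1),"long axis deg",round(np.degrees(np.arctan2(l[1],l[0]))%180,1),"z",np.percentile(P[:,2]*1000,[5,50,95]).round(1),"mean",(P[:,:2].mean(0)*1000).round(1))
E
python3 - <<'E'
from h import *
c=dict(np.load("top0.npz"));W=cloud(c);ok=c["z_map"]>0
def reg(u0,u1,v0,v1,z0,z1):
    m=np.zeros(ok.shape,bool);m[v0:v1,u0:u1]=1;m&=ok&(W[...,2]>z0)&(W[...,2]<z1)
    m=cv2.erode(m.astype(np.uint8),np.ones((2,2)))>0
    return W[m]
rect(reg(215,290,140,172,.145,.25),"crossbar")
rect(reg(215,290,185,228,.13,.2),"ledge+lip")
rect(reg(215,290,185,228,.165,.2),"lip")
rect(reg(215,290,140,228,.006,.03),"board")
rect(reg(360,420,155,240,.035,.07),"panel")
rect(reg(360,420,155,240,.018,.034),"bearers")
rect(reg(300,325,140,215,.006,.05),"gouge")
rect(reg(440,485,160,210,.03,.07),"offcut")
rect(reg(145,195,160,200,.03,.25),"mallet")
rect(reg(450,585,270,375,.02,.12),"tray")
E
```

```text
crossbar 285 c [611.8 183.6] size [111.7  21.5] long axis deg 76.0 z [175.1 183.  189. ] mean [611.1 182.5]
ledge+lip 550 c [477.9 218.1] size [106.6  44.2] long axis deg 75.5 z [138.4 144.9 180.7] mean [477.6 217.4]
lip 109 c [461.2 222.4] size [105.3   8.6] long axis deg 75.4 z [173.5 178.  182.1] mean [461. 222.]
board 1530 c [549.9 200.1] size [126.7 226. ] long axis deg 165.5 z [ 8.3 14.2 20.2] mean [551.4 195.2]
panel 1072 c [ 509.4 -237.6] size [196.5  55.6] long axis deg 4.0 z [41.7 48.4 54.9] mean [ 508.3 -237.5]
bearers 301 c [ 521.5 -241.8] size [146.7 126.8] long axis deg 8.1 z [20.9 27.1 32.4] mean [ 520.1 -244.3]
gouge 259 c [573.   10.2] size [ 22.3 203.4] long axis deg 179.5 z [10.9 19.7 27.8] mean [549.   10.4]
offcut 809 c [ 542.4 -464.1] size [ 72.9 118.4] long axis deg 167.4 z [42.3 48.6 54.5] mean [ 542.4 -464.1]
mallet 638 c [550.9 434. ] size [68.9 77.8] long axis deg 152.6 z [ 58.  106.  199.6] mean [548.4 428.4]
tray 3262 c [ 120.8 -617.4] size [242.8 345.1] long axis deg 98.6 z [38.6 74.7 92. ] mean [  84.3 -667.8]
```

Request:
{"method": "drive_tool", "body": {
  "steps": [0,0,-0.124,0,0,-0.01,-1,0,0,-0.124,0,0,-0.01,-1,0,0,-0.124,0,0,-0.01,-1,0,0,-0.124,0,0,-0.01,-1,0,0,-0.124,0,0,-0.01,-1,0,0,-0.124,0,0,-0.01,-1,0,0,-0.124,0,0,-0.01,-1,0,0,0,0.037,0.01,0,-1,0,0,0,0.037,0.01,0,-1,0,0,0,0.037,0.01,0,-1,0,0,0,0.037,0.01,0,-1,0,0,0,0.037,0.01,0,-1]
}}

```text
time: 1.1
position: [0.3243, -0.3035, 0.3199]
ee_rot: [-0.0, 0.79, 0.613, -0.0]
force: [0.9, -0.2, 1.0]
gripper_width: 0.0856
grip_force: 0.0
```

Request:
{"method": "drive_tool", "body": {
  "steps": [0,0,0,0.038,0.011,0,-1,0,0,0,0.038,0.011,0,-1,0,0,0,0.038,0.011,0,-1,0,0,0,0.038,0.011,0,-1,0,0,0,0.038,0.011,0,-1,0,0,0,0.038,0.011,0,-1,0,0,0,0.038,0.011,0,-1,0,0,0,0.038,0.011,0,-1,0,0,0,0.038,0.011,0,-1,0,0,0,0.038,0.011,0,-1,0,0,0,0.038,0.011,0,-1,0,0,0,0.038,0.011,0,-1]
}}

```text
time: 2.1
position: [0.5651, 0.106, 0.3198]
ee_rot: [-0.0, 0.79, 0.614, -0.0]
force: [-0.1, 0.3, 0.7]
gripper_width: 0.0856
grip_force: 0.0
```

```bash
cat >> h.py <<'E'
from scipy.spatial.transform import Rotation as R
def pose(s):
    q=s["ee_rot"];T=np.eye(4);T[:3,:3]=R.from_quat([q[1],q[2],q[3],q[0]]).as_matrix();T[:3,3]=s["position"];return T
def to(s,p):
    "shift in tool axes to world point p"
    T=pose(s);return (T[:3,:3].T@(np.array(p)-T[:3,3])).round(4)
def show(s):
    T=pose(s);print("t",round(float(s["time"]),2),"p",(T[:3,3]*1000).round(1),"xdeg",np.degrees(np.arctan2(T[1,0],T[0,0])).round(1),"R",T[:3,:3].round(3).tolist(),"q",np.round(s["q"],2),"F",np.round(s["force"],1),"w",round(float(s["gripper_width"]),4),"g",np.round(s["grip_force"],1))
E
python3 - <<'E'
from h import *
from station import bot
s=bot.observe();show(s);print(to(s,[.612,.1835,.27]))
c=bot.read_camera("wrist");cv2.imwrite("pics/w1.png",c["image"][:,:,::-1])
W=cloud(c,pose(s)@c["tool_from_camera"]);ok=c["z_map"]>0
P=W[ok];q=P[:,:2]-[.612,.1835];a=np.radians(-14.4);r=np.c_[q@[np.cos(a),np.sin(a)],q@[-np.sin(a),np.cos(a)]]
m=(abs(r[:,0])<.02)&(abs(r[:,1])<.07)&(P[:,2]>.14)&(P[:,2]<.25)
if m.sum()>50:
    rect(P[m],"bar");k=m&(abs(r[:,0])<.003);print("top z",np.median(P[k,2]),np.percentile(P[m,2],99))
np.savez("w1.npz",tcp=pose(s),**c)
E
```

```text
t 2.1 p [565.1 106.  319.8] xdeg 75.7 R [[0.247, 0.969, -0.001], [0.969, -0.247, -0.0], [-0.0, -0.001, -1.0]] q [ 0.12  0.19  1.11 -0.    1.84  0.37] F [-0.1  0.3  0.7] w 0.0856 g 0.0
[0.0867 0.0263 0.0497]
bar 4949 c [613.1 181. ] size [113.9  24.5] long axis deg 75.6 z [176.8 184.3 186.5] mean [612.8 184. ]
top z 0.18566220130086847 0.18713731344886533
```

Bar top at 186 mm means the prop stands on notch 2, so it needs 36 mm of lift plus about 2 mm of margin.

Request:
{"method": "drive_tool", "body": {
  "steps": [0,0,0,0.029,0.009,0,-1,0,0,0,0.029,0.009,0,-1,0,0,0,0.029,0.009,0,-1,0,0,0,0,0,0.035,-1,0,0,0,0,0,0.035,-1,0,0,0,0,0,0.035,-1,0,0,0,0,0,0.028,-1,0,0,0,0,0,0.014,-1,0,0,0,0,0,0,-1]
}}

```text
time: 2.9
position: [0.6103, 0.181, 0.1676]
ee_rot: [-0.002, 0.79, 0.613, -0.004]
force: [0.0, -0.1, -0.0]
gripper_width: 0.0853
grip_force: 0.0
```

Request:
{"method": "drive_tool", "body": {
  "steps": [0,0,0,0,0,0,1,0,0,0,0,0,0,1,0,0,0,0,0,0,1,0,0,0,0,0,0,1,0,0,0,0,0,0,1,0,0,0,0,0,0,1,0,0,0,0,0,0,1,0,0,0,0,0,0,1]
}}

```text
time: 3.57
position: [0.6132, 0.1815, 0.1747]
ee_rot: [0.001, 0.79, 0.613, 0.001]
force: [4.7, 0.2, 4.9]
gripper_width: 0.0223
grip_force: 58.9
```

Request:
{"method": "drive_tool", "body": {
  "steps": [0,0,0,0,0,-0.005,1,0,0,0,0,0,-0.005,1,0,0,0,0,0,-0.005,1,0,0,0,0,0,-0.005,1,0,0,0,0,0,-0.005,1,0,0,0,0,0,-0.005,1,0,0,0,0,0,-0.005,1,0,0,0,0,0,-0.004,1,0,0,0,0,0,0,1,0,0,0,0,0,0,1]
}}

```text
time: 4.4
position: [0.6132, 0.1815, 0.2115]
ee_rot: [0.001, 0.79, 0.613, 0.001]
force: [9.8, 1.1, -4.4]
gripper_width: 0.0222
grip_force: 61.3
```

```bash
python3 - <<'E'
from h import *
from station import bot
s=bot.observe();show(s)
E
```

```text
t 4.4 p [613.2 181.5 211.5] xdeg 75.7 R [[0.248, 0.969, 0.002], [0.969, -0.248, 0.0], [0.0, 0.002, -1.0]] q [ 0.23  0.39  1.09 -0.    1.66  0.48] F [ 9.8  1.1 -4.4] w 0.0222 g 61.3
```

Request:
{"method": "drive_tool", "body": {
  "steps": [0,0,0,0,0,-0.0015,1,0,0,0,0,0,-0.0015,1,0,0,0,0,0,0,1,0,0,0,0,0,0,1]
}}

```text
time: 4.73
position: [0.6132, 0.1815, 0.2139]
ee_rot: [0.0, 0.79, 0.613, 0.0]
force: [9.8, 0.7, -4.9]
gripper_width: 0.0221
grip_force: 60.9
```

Request:
{"method": "drive_tool", "body": {
  "steps": [0,0,0,0,0,0.001,1,0,0,0,0,0,0.001,1,0,0,0,0,0,0,-1,0,0,0,0,0,0,-1,0,0,0,0,0,0,-1,0,0,0,0,0,0,-1,0,0,0,0,0,0,-1,0,0,0,0,0,0,-1,0,0,0,0,0,-0.02,-1,0,0,0,0,0,-0.035,-1,0,0,0,0,0,-0.035,-1,0,0,0,0,0,-0.035,-1]
}}

```text
time: 5.73
position: [0.6119, 0.1815, 0.3397]
ee_rot: [-0.0, 0.79, 0.613, -0.0]
force: [1.3, 0.7, 0.5]
gripper_width: 0.0855
grip_force: 0.0
```

```bash
python3 - <<'E'
from h import *
from station import bot
s=bot.observe();show(s)
c=bot.read_camera("top");W=cloud(c)
t=bot.read_camera("wrist");cv2.imwrite("pics/w2.png",t["image"][:,:,::-1])
Q=cloud(t,pose(s)@t["tool_from_camera"])
for n,X,ok in(("wrist",Q,t["z_map"]>0),("top",W,c["z_map"]>0)):
    P=X[ok];q=P[:,:2]-[.6128,.1835];a=np.radians(-14.4);r=np.c_[q@[np.cos(a),np.sin(a)],q@[-np.sin(a),np.cos(a)]]
    m=(abs(r[:,0])<.02)&(abs(r[:,1])<.06)&(P[:,2]>.16)&(P[:,2]<.26)
    if m.sum()>30: rect(P[m],n);k=m&(abs(r[:,0])<.003);print("top z",np.median(P[k,2]))
E
```

```text
t 5.73 p [611.9 181.5 339.7] xdeg 75.7 R [[0.247, 0.969, -0.001], [0.969, -0.247, -0.0], [-0.0, -0.001, -1.0]] q [ 0.23  0.39  0.83 -0.    1.92  0.48] F [1.3 0.7 0.5] w 0.0855 g 0.0
wrist 4070 c [611.  181.2] size [114.7  24.4] long axis deg 75.9 z [203.6 211.1 213.3] mean [611.9 184.9]
top z 0.21250246950484392
top 142 c [613.9 183.8] size [113.3  24.3] long axis deg 75.7 z [179.  218.1 223.6] mean [609.9 177.1]
top z 0.2211241856671211
```

The pose was stale, because the top-camera call came between reading the pose and taking the wrist picture. I'll re-measure once from rest.

```bash
python3 - <<'E'
from h import *
from station import bot
s=bot.observe();show(s)
t=bot.read_camera("wrist")
P=cloud(t,pose(s)@t["tool_from_camera"])[t["z_map"]>0]
q=P[:,:2]-[.6128,.1835];a=np.radians(-14.4);r=np.c_[q@[np.cos(a),np.sin(a)],q@[-np.sin(a),np.cos(a)]]
m=(abs(r[:,0])<.02)&(abs(r[:,1])<.06)&(P[:,2]>.16)&(P[:,2]<.26)
rect(P[m],"bar");k=m&(abs(r[:,0])<.003);print("top z",np.median(P[k,2]))
print(to(s,[.5085,-.2375,.25]))
E
```

```text
t 5.83 p [613.1 181.8 346.6] xdeg 75.7 R [[0.247, 0.969, 0.012], [0.969, -0.247, 0.003], [0.006, 0.011, -1.0]] q [ 0.23  0.39  0.83 -0.    1.92  0.48] F [ 0.1 -0.2  0.8] w 0.0853 g 0.0
bar 4164 c [614.6 181.1] size [115.3  26.8] long axis deg 75.5 z [212.6 220.4 222.5] mean [614.1 184.9]
top z 0.22186898350602163
[-0.4327  0.0013  0.0941]
```

222 mm means the prop is on notch 5. Next I'll go over the panel.

Request:
{"method": "drive_tool", "body": {
  "steps": [0,0,0,-0.0395,0,0,-1,0,0,0,-0.0395,0,0,-1,0,0,0,-0.0395,0,0,-1,0,0,0,-0.0395,0,0,-1,0,0,0,-0.0395,0,0,-1,0,0,0,-0.0395,0,0,-1,0,0,0,-0.0395,0,0,-1,0,0,0,-0.0395,0,0,-1,0,0,0,-0.0395,0,0,-1,0,0,0,-0.0395,0,0,-1,0,0,0,-0.0395,0,0,-1]
}}

```text
time: 6.8
position: [0.5037, -0.241, 0.3369]
ee_rot: [-0.001, 0.79, 0.613, -0.0]
force: [0.3, -0.4, 0.2]
gripper_width: 0.0854
grip_force: 0.0
```

Request:
{"method": "drive_tool", "body": {
  "steps": [0,0,0.125,0,0,0.014,-1,0,0,0.125,0,0,0.014,-1,0,0,0.125,0,0,0.014,-1,0,0,0.125,0,0,0.014,-1,0,0,0.125,0,0,0.014,-1,0,0,0.125,0,0,0.014,-1,0,0,0.125,0,0,0.014,-1,0,0,0.125,0,0,0.014,-1,0,0,0.125,0,0,0.014,-1,0,0,0.125,0,0,0.014,-1,0,0,0,0,0,0,-1,0,0,0,0,0,0,-1]
}}

```text
time: 7.8
position: [0.5041, -0.239, 0.1968]
ee_rot: [-0.001, 0.999, 0.037, -0.001]
force: [0.1, 0.7, -0.5]
gripper_width: 0.0855
grip_force: 0.0
```

```bash
python3 - <<'E'
from h import *
from station import bot
s=bot.observe();show(s)
t=bot.read_camera("wrist");cv2.imwrite("pics/w3.png",t["image"][:,:,::-1])
W=cloud(t,pose(s)@t["tool_from_camera"])
m=(t["z_map"]>0)&(W[...,2]>.036)&(W[...,2]<.06)&(abs(W[...,0]-.5085)<.13)&(abs(W[...,1]+.2375)<.05)
m=cv2.morphologyEx(m.astype(np.uint8),cv2.MORPH_OPEN,np.ones((5,5)))>0
rect(W[m],"panel");print(to(s,[.5085,-.2375,.038]))
E
```

```text
t 7.8 p [ 504.1 -239.   196.8] xdeg 4.3 R [[0.997, 0.075, -0.003], [0.075, -0.997, 0.002], [-0.003, -0.002, -1.0]] q [-0.51  0.17  1.38 -0.    1.59  0.99] F [ 0.1  0.7 -0.5] w 0.0855 g 0.0
panel 15165 c [ 510.7 -240.9] size [198.9  56.1] long axis deg 3.7 z [47.4 49.4 52.1] mean [ 520.6 -240.2]
[ 0.0049 -0.0009  0.1588]
```

View pics/w3.png

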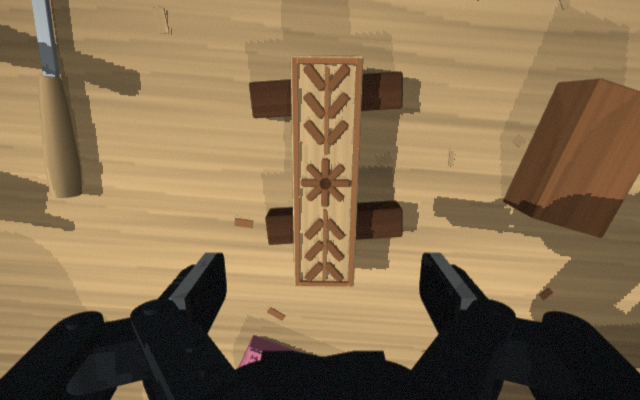

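The picture shows the carved panel on its two dark bearers, centre at (325,170), between the open fingers. The measured size of 199 x 56 mm and top at about 49 mm match. I'll descend and grip.

Request:
{"method": "drive_tool", "body": {
  "steps": [0,0,0,0.0065,0.002,0.03,-1,0,0,0,0,0,0.035,-1,0,0,0,0,0,0.035,-1,0,0,0,0,0,0.03,-1,0,0,0,0,0,0.018,-1,0,0,0,0,0,0.01,-1,0,0,0,0,0,0,-1,0,0,0,0,0,0,-1]
}}

```text
time: 8.52
position: [0.5122, -0.2414, 0.0416]
ee_rot: [0.0, 0.999, 0.036, 0.001]
force: [-1.1, 0.5, 0.6]
gripper_width: 0.0857
grip_force: 0.0
```

Request:
{"method": "drive_tool", "body": {
  "steps": [0,0,0,0,0,0,1,0,0,0,0,0,0,1,0,0,0,0,0,0,1,0,0,0,0,0,0,1,0,0,0,0,0,0,1,0,0,0,0,0,0,1]
}}

```text
time: 9.02
position: [0.5125, -0.2415, 0.0424]
ee_rot: [0.001, 0.999, 0.036, 0.002]
force: [-0.2, 0.1, 5.4]
gripper_width: 0.0546
grip_force: 65.6
```

```bash
python3 - <<'E'
from h import *
from station import bot
s=bot.observe();show(s)
E
```

```text
t 9.02 p [ 512.5 -241.5   42.4] xdeg 4.1 R [[0.997, 0.071, 0.003], [0.071, -0.997, -0.002], [0.003, 0.002, -1.0]] q [-0.51  0.33  1.51  0.    1.29  0.99] F [-0.2  0.1  5.4] w 0.0546 g 65.6
```

Request:
{"method": "drive_tool", "body": {
  "steps": [0,0,0,0,0,-0.01,1,0,0,0,0,0,-0.02,1,0,0,0,0,0,-0.03,1,0,0,0,0,0,-0.03,1,0,0,0,0,0,-0.03,1,0,0,0,0,0,-0.03,1,0,0,0,0,0,-0.03,1,0,0,0.08,0,0,-0.03,1,0,0,0.08,0,0,-0.03,1,0,0,0.08,0,0,-0.02,1,0,0,0.083,0,0,-0.01,1]
}}

```text
time: 9.93
position: [0.5116, -0.2411, 0.315]
ee_rot: [0.001, 0.992, -0.128, 0.003]
force: [0.4, -0.4, -1.0]
gripper_width: 0.0546
grip_force: 64.6
```

Request:
{"method": "drive_tool", "body": {
  "steps": [0,0,0,-0.0054,-0.0364,0,1,0,0,0,-0.0054,-0.0364,0,1,0,0,0,-0.0054,-0.0364,0,1,0,0,0,-0.0054,-0.0364,0,1,0,0,0,-0.0054,-0.0364,0,1,0,0,0,-0.0054,-0.0364,0,1,0,0,0,-0.0054,-0.0364,0,1,0,0,0,-0.0054,-0.0364,0,1,0,0,0,-0.0054,-0.0364,0,1,0,0,0,-0.0054,-0.0364,0,1,0,0,0,-0.0054,-0.0364,0,1,0,0,0,-0.0054,-0.0364,0,1]
}}

```text
time: 10.93
position: [0.5572, 0.2, 0.311]
ee_rot: [0.0, 0.992, -0.126, 0.0]
force: [0.5, -0.7, -1.1]
gripper_width: 0.0551
grip_force: 64.6
```

Request:
{"method": "drive_tool", "body": {
  "steps": [0,0.105,0,0,0,0,1,0,0.105,0,0,0,0,1,0,0.105,0,0,0,0,1,0,0.105,0,0,0,0,1,0,0.104,0,0,0,0,1,0,0,0,0,0,0,1,0,0,0,0,0,0,1,0,0,0,0,0,0,1]
}}

```text
time: 11.6
position: [0.5578, 0.1981, 0.3112]
ee_rot: [0.032, 0.958, -0.122, 0.256]
force: [0.8, -0.2, 0.1]
gripper_width: 0.055
grip_force: 64.6
```

```bash
cat >> h.py <<'E'
def panelpose(s):
    "panel pitch deg, heading deg and TCP in rest frame"
    T=pose(s);a=np.radians(-14.4);Rr=np.array([[np.cos(a),-np.sin(a),0],[np.sin(a),np.cos(a),0],[0,0,1]])
    o=np.array([.5498,.1999,0]);x=Rr.T@T[:3,0];p=Rr.T@(T[:3,3]-o)
    print("rest TCP",(p*1000).round(1),"pitch",np.degrees(np.arcsin(x[2])).round(1),"head",np.degrees(np.arctan2(x[1],x[0])).round(1),"y",(Rr.T@T[:3,1]).round(3));return Rr,o
E
python3 - <<'E'
from h import *
from station import bot
s=bot.observe();show(s);Rr,o=panelpose(s)
print("to 30 above:",to(s,o+Rr@np.array([.0086,0,.2364])))
t=bot.read_camera("side");cv2.imwrite("pics/s4.png",cv2.resize(t["image"][120:320,200:420,::-1],None,fx=2.5,fy=2.5))
E
```

```text
t 11.6 p [557.8 198.1 311.2] xdeg -14.5 R [[0.839, -0.25, 0.483], [-0.217, -0.968, -0.124], [0.499, -0.001, -0.867]] q [ 0.42 -0.05  1.46 -0.32  1.33  2.25] F [ 0.8 -0.2  0.1] w 0.055 g 64.6
rest TCP [8.200e+00 2.000e-01 3.112e+02] pitch 29.9 head -0.1 y [-0.001 -1.    -0.001]
to 30 above: [-0.037   0.0003  0.065 ]
```

View pics/s4.png

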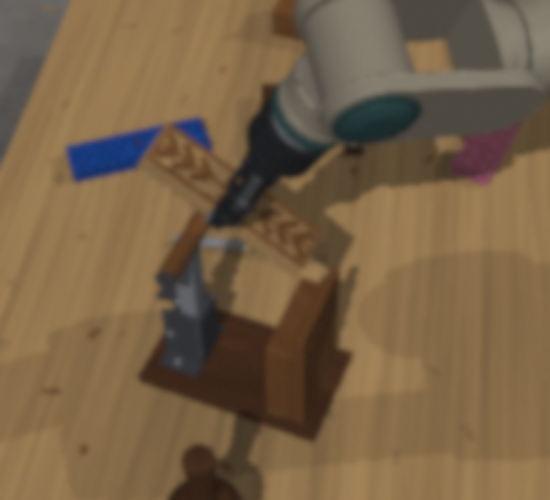

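The picture shows the tilted panel held above the rest. Its high end (165,140) is over the crossbar side and its low end (310,255) over the ledge, carving up. I'll lower it straight down to 30 mm above, then check the panel itself.

Request:
{"method": "drive_tool", "body": {
  "steps": [0,0,0,-0.0074,0,0.013,1,0,0,0,-0.0074,0,0.013,1,0,0,0,-0.0074,0,0.013,1,0,0,0,-0.0074,0,0.013,1,0,0,0,-0.0074,0,0.013,1,0,0,0,0,0,0,1,0,0,0,0,0,0,1]
}}

```text
time: 12.23
position: [0.5586, 0.1976, 0.2353]
ee_rot: [0.033, 0.958, -0.122, 0.256]
force: [-0.3, 0.2, -1.2]
gripper_width: 0.0549
grip_force: 64.6
```

```bash
cat > chk.py <<'E'
from h import *
from station import bot
import sys
s=bot.observe();show(s);Rr,o=panelpose(s)
print("to seat:",to(s,o+Rr@np.array([.0086,0,.2064])))
for n in ("side","top","wrist"):
    s=bot.observe();c=bot.read_camera(n);T=c["T"] if "T" in c else pose(s)@c["tool_from_camera"]
    L=(cloud(c,T)-o)@Rr;h=cv2.cvtColor(c["image"],cv2.COLOR_RGB2HSV)
    cv2.imwrite(f"pics/{n}_{sys.argv[1]}.png",c["image"][:,:,::-1])
    m=(c["z_map"]>0)&(abs(L[...,1])<.05)&(abs(L[...,0]-.005)<.11)&(abs(L[...,2]-(s["position"][2]+.005+(L[...,0]-.008)*.577))<.012)
    if m.sum()<80: print(n,"few");continue
    P=L[m];A=np.c_[P[:,0],P[:,1],np.ones(len(P))]
    for _ in range(3):
        f=np.linalg.lstsq(A,P[:,2],rcond=None)[0];k=abs(P[:,2]-A@f)<.004;A,P=A[k],P[k]
    print(n,len(P),"slope",np.degrees(np.arctan(f[0])).round(1),"roll",np.degrees(np.arctan(f[1])).round(1),"top z at x=8.6",(f@[.0086,0,1]*1000).round(1),"x",(np.percentile(P[:,0],[.5,99.5])*1000).round(1),"y",(np.percentile(P[:,1],[1,99])*1000).round(1))
E
python3 chk.py a
```

```text
t 12.23 p [558.6 197.6 235.3] xdeg -14.5 R [[0.839, -0.251, 0.483], [-0.217, -0.968, -0.126], [0.499, 0.001, -0.867]] q [ 0.41 -0.03  1.58 -0.34  1.19  2.3 ] F [-0.3  0.2 -1.2] w 0.0549 g 64.6
rest TCP [  9.1  -0.  235.3] pitch 29.9 head -0.1 y [-0.002 -1.     0.001]
to seat: [-0.0149 -0.      0.0248]
side 848 slope 30.5 roll -2.0 top z at x=8.6 240.3 x [-93.5  92.6] y [-27.5  41. ]
top 614 slope 30.4 roll 1.3 top z at x=8.6 243.0 x [-84.8  91.5] y [-33.2  30.1]
wrist 50570 slope 30.1 roll 0.1 top z at x=8.6 245.1 x [-20.6  90.8] y [-27.8  27.3]
```

Slope and position agree: centre x is about 9 mm, with about 29 mm to seat.

Request:
{"method": "drive_tool", "body": {
  "steps": [0,0,0,-0.003,0,0.0052,1,0,0,0,-0.003,0,0.0052,1,0,0,0,-0.003,0,0.0052,1,0,0,0,-0.002,0,0.0035,1,0,0,0,-0.001,0,0.0017,1,0,0,0,0,0,0,1,0,0,0,0,0,0,1]
}}

```text
time: 12.97
position: [0.5582, 0.1981, 0.2114]
ee_rot: [0.033, 0.958, -0.121, 0.257]
force: [1.0, 0.1, -1.7]
gripper_width: 0.0547
grip_force: 64.6
```

Request:
{"method": "drive_tool", "body": {
  "steps": [0,0,0,-0.0005,0,0.0009,1,0,0,0,-0.0005,0,0.0009,1,0,0,0,0,0,0,1,0,0,0,0,0,0,1]
}}

```text
time: 13.3
position: [0.5582, 0.1981, 0.2095]
ee_rot: [0.033, 0.958, -0.121, 0.257]
force: [-0.1, -0.6, -1.0]
gripper_width: 0.055
grip_force: 64.6
```

Request:
{"method": "drive_tool", "body": {
  "steps": [0,0,0,-0.0005,0,0.0009,1,0,0,0,0,0,0,1,0,0,0,0,0,0,1]
}}

```text
time: 13.55
position: [0.5582, 0.198, 0.2083]
ee_rot: [0.033, 0.958, -0.121, 0.257]
force: [0.6, -1.1, -1.1]
gripper_width: 0.0548
grip_force: 64.6
```

Request:
{"method": "drive_tool", "body": {
  "steps": [0,0,0,-0.0005,0,0.0009,1,0,0,0,0,0,0,1,0,0,0,0,0,0,1]
}}

```text
time: 13.8
position: [0.5582, 0.1981, 0.2073]
ee_rot: [0.033, 0.958, -0.121, 0.257]
force: [-1.1, 0.0, -2.4]
gripper_width: 0.0545
grip_force: 64.7
```

Request:
{"method": "drive_tool", "body": {
  "steps": [0,0,0,-0.0005,0,0.0009,1,0,0,0,0,0,0,1,0,0,0,0,0,0,1]
}}

```text
time: 14.05
position: [0.5584, 0.1981, 0.2069]
ee_rot: [0.032, 0.958, -0.122, 0.257]
force: [-2.2, 0.0, 2.6]
gripper_width: 0.0551
grip_force: 65.3
```

Request:
{"method": "drive_tool", "body": {
  "steps": [0,0,0,-0.0005,0,0.0009,1,0,0,0,0,0,0,1,0,0,0,0,0,0,1]
}}

```text
time: 14.3
position: [0.5585, 0.1981, 0.2068]
ee_rot: [0.032, 0.958, -0.122, 0.258]
force: [-7.0, -1.1, 6.7]
gripper_width: 0.0548
grip_force: 66.0
```

```bash
python3 chk.py b; python3 - <<'E'
import cv2
i=cv2.imread("pics/side_b.png");cv2.imwrite("pics/side_b2.png",cv2.resize(i[160:310,230:400],None,fx=3.5,fy=3.5))
from station import bot
print(bot.observe()["ft_torque"],bot.observe()["force"])
E
```

```text
t 14.3 p [558.5 198.1 206.8] xdeg -14.5 R [[0.837, -0.25, 0.486], [-0.216, -0.968, -0.125], [0.502, -0.001, -0.865]] q [ 0.42 -0.01  1.62 -0.35  1.13  2.33] F [-7.  -1.1  6.7] w 0.0548 g 66.0
rest TCP [  8.9   0.4 206.8] pitch 30.1 head -0.1 y [-0.001 -1.    -0.001]
to seat: [-0.0004  0.0004  0.0002]
side 834 slope 30.2 roll -1.3 top z at x=8.6 212.5 x [-93.6  91.9] y [-26.1  37.3]
top 568 slope 29.6 roll 1.5 top z at x=8.6 214.5 x [-64.5  91.4] y [-25.   30.8]
wrist 50695 slope 30.4 roll 0.0 top z at x=8.6 215.1 x [-21.1  89.9] y [-27.8  27.3]
[-0.353445    0.4170012  -0.32381466] [-5.96770839 -1.0326366   6.28614304]
```

View pics/side_b2.png

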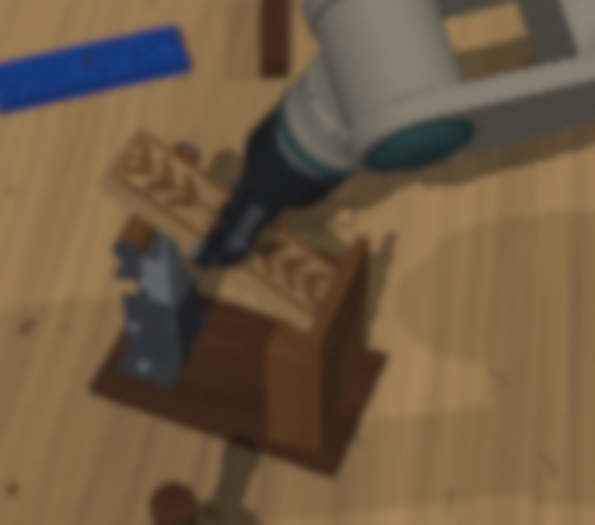

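The picture shows the low end seated inside the lip at (320,300) and the upper part on the crossbar at (140,230). The contact force is moderate. I'll relieve it slightly, release and retreat.

Request:
{"method": "drive_tool", "body": {
  "steps": [0,0,0,0.0003,0,-0.0006,1,0,0,0,0,0,0,1,0,0,0,0,0,0,-1,0,0,0,0,0,0,-1,0,0,0,0,0,0,-1,0,0,0,0,0,0,-1,0,0,0,0,0,0,-1,0,0,0,0,0,0,-1,0,0,0,0,0,0,-1]
}}

```text
time: 15.2
position: [0.5582, 0.198, 0.2058]
ee_rot: [0.033, 0.958, -0.121, 0.257]
force: [0.4, 0.5, -1.0]
gripper_width: 0.0854
grip_force: 0.0
```

Request:
{"method": "drive_tool", "body": {
  "steps": [0,0,0,0,0,-0.008,-1,0,0,0,0,0,-0.015,-1,0,0,0,0,0,-0.025,-1,0,0,0,0,0,-0.03,-1,0,0,0,0,0,-0.03,-1,0,0,0,0,0,-0.02,-1,0,0,0,0,0,0,-1,0,0,0,0,0,0,-1,0,0,0,0,0,0,-1]
}}

```text
time: 15.95
position: [0.4961, 0.2139, 0.3155]
ee_rot: [0.033, 0.958, -0.121, 0.256]
force: [-0.1, -0.2, -1.0]
gripper_width: 0.0856
grip_force: 0.0
```

```bash
sed -i 's/s\["position"\]\[2\]+.005/.2118/' chk.py; python3 chk.py c; python3 - <<'E'
import cv2
i=cv2.imread("pics/side_c.png");cv2.imwrite("pics/side_c2.png",cv2.resize(i[160:310,230:400],None,fx=3.5,fy=3.5))
E
```

```text
t 15.95 p [496.1 213.9 315.5] xdeg -14.4 R [[0.839, -0.25, 0.483], [-0.216, -0.968, -0.126], [0.499, 0.001, -0.866]] q [ 0.51 -0.18  1.57 -0.36  1.38  2.33] F [-0.1 -0.2 -1. ] w 0.0856 g 0.0
rest TCP [-5.550e+01  2.000e-01  3.155e+02] pitch 30.0 head -0.0 y [-0.001 -1.     0.001]
to seat: [ 0.001  -0.      0.1265]
side 1002 slope 30.0 roll -1.8 top z at x=8.6 213.0 x [-93.8  91.7] y [-27.1  30.7]
top 806 slope 29.8 roll 0.4 top z at x=8.6 214.5 x [-62.3  90.8] y [-24.   30.8]
wrist 18328 slope 30.2 roll -0.1 top z at x=8.6 215.4 x [-83.7  89.4] y [-27.6  27.3]
```

View pics/side_c2.png

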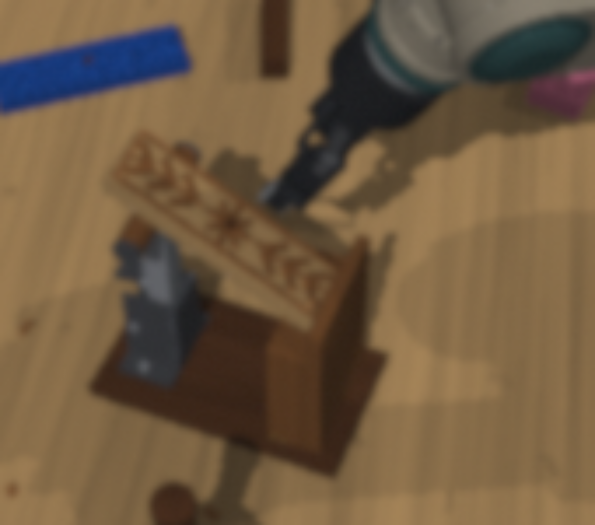

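The panel lies at 30°, centre about x = 8 mm and y = 0, square to the rest, and the gripper is clear. I'm handing in.

```bash
python3 -c "
from station import bot
print(bot.job_done())"
```

```text
the job is handed in; nothing more can be done
None
```

I raised the prop from notch 2 to notch 5 and released it, then laid the panel carved face up on ledge and crossbar (30° slope, centre about 8 mm by camera), let go and handed the job in at about 16 s; no verdict was returned.

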